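Stow the sample cup in the dry box and hold its cover down on the seal

TASK

Put the clean steel sample cup away in the dry box, nested in the cup already standing there, and turn the box's quarter-turn wing stud until it lines up with where the slot in the cover will come. Then fit the cover over the locating pin and the stud, press it down by its handle until it is fully home on the frame against the rubber seal, and finish while still holding it pressed there so that I can lock the stud: do not let go and do not lock it yourself. Leave everything else where it stands.

Things in the scene. Friction and masses are not known exactly. Their poses are not given: they have to be found in the camera images.
- box_seat (a point): Dry storage box: grey open tub with a flange round its mouth, fixed to the bench. Point: centre of the mouth, level with the flange's top face, 76 mm above the bench. z up; flange 124 mm along x, 176 mm along y. Mouth 92 mm (x) by 96 mm (y); inner floor 66 mm below the point. The wing stud stands at y = -72 mm, the locating pin at y = +72 mm.
- pin_foot (a point): Foot of the steel locating pin on the flange: 8 mm thick, 16 mm high, round-topped.
- seal (a joint): Black rubber bead seal round the mouth: how far (m) it is pressed into its groove. Free (0) it stands 4.5 mm above the flange; at 0.0045 the cover's plate lies on the flange. It springs back: the cover's weight alone sinks it about 1 mm, fully home takes about 9 N of push more.
- stud_wing (a point): Steel quarter-turn stud on the box's flange: a flat upright wing 30 mm long, 9 mm thick, rounded top, on an 8 mm neck. The wing reaches from 6.5 to 24 mm above the flange; this point is on its axis of turning, 15 mm above the flange. x runs along the wing, y across its thickness.
- stud (a joint): Angle of the wing stud (rad), clockwise seen from above. 0: wing along the box's x axis, as the slot of the fitted cover runs; 1.57: crosswise, locked. Range -0.12 to 1.69; starts turned away; light friction (0.03 N m), stays where left.
- cover_grip (a point): Cover: grey-painted flat plate 118 (x) by 168 (y) by 5 mm, about 0.25 kg, flat on the bench, black bridge handle on top. Point: centre of the handle's bar, 27 mm above the plate's underside. The bar runs along y: 12 mm thick, 76 long, 14 high, on two legs at its ends. At y = +72 mm a 12.5 mm hole for the pin. Fitted, its axes run as the box's; fully home it is 27 mm above box_seat.
- cover_slot (a point): Centre of the slot for the wing stud in the cover's plate, at its upper face, at y = -72 mm from the handle: 36 mm along the cover's x by 14 mm along y, through the plate.
- cup_out_mid (a point): Steel sample cup on the bench, 36 mm high, about 60 g: slightly tapered foot, 26 mm across below and 30 at the shoulder 16 mm up; above it an upright rim band 36 mm across, 20 mm high, wall 1.8 mm, to grip it by. Point: its centre, 18 mm above the foot. Nested in an equal cup, its shoulder rests on the other's rim and it sits 20 mm higher.
- cup_stored_mid (a point): An equal steel cup standing loose on the inner floor of the dry box near the middle. Point: its centre, 18 mm above its foot; its rim is 30 mm below the flange's top face.
- beaker: Small clear plastic beaker on the bench, 49 mm across, 60 mm high; origin at the centre of its foot. Not part of the job.
- vial: Small glass vial with a screw cap, 24 mm across, 44 mm high, standing; origin at the centre of its foot. Not part of the job.
- marker: Felt marker lying near the front edge of the bench, 129 mm long, 16 mm high; origin under its middle. Not part of the job.
- wash_bottle: Wash bottle with a bent jet, 190 mm high, at the back; origin at the centre of its foot. Not part of the job.
- instrument_corner (a point): Foot of the nearest corner (front right) of the large cream instrument at the back left; fixed, 346 mm high, it reaches from here to the left (+y) and away (+x). The wrist hits this corner if the arm swings in from the left stretched out: draw it back towards the base first.

How it is judged (in metres and radians):
On the way:
1. with the cover still off, the cup is nested in the cup inside the box and let go, and the wing stud is lined up with the box's x axis (horizontal distance between cup_out_mid and cup_stored_mid below 0.004 m and z of cup_out_mid in the frame of cup_stored_mid between 0.017 and 0.023 m and angle between cup_out_mid's own z axis and vertical below 0.12 rad and horizontal distance between cup_stored_mid and box_seat below 0.045 m and height (world z) of cup_out_mid below 0.054 m and value of joint stud between -0.16 and 0.16 rad and contact force between the fingers and cup_out below 0.05 N and horizontal distance between cover_grip and box_seat above 0.15 m), for 0.2 s.
At the end, for the whole second after the job is handed in: The cup sits upright in the stored cup (within 4 mm sideways, 17 to 23 mm higher); the stud is within 0.16 rad of lined up; the cover is on pin and stud, within 5 mm of centre, level, at most 1.6 mm off fully home, and the fingers still press on it with over 3 N (horizontal distance between cup_out_mid and cup_stored_mid below 0.004 m and z of cup_out_mid in the frame of cup_stored_mid between 0.017 and 0.023 m and angle between cup_out_mid's own z axis and vertical below 0.12 rad and horizontal distance between cup_stored_mid and box_seat below 0.045 m and height (world z) of cup_out_mid below 0.054 m and value of joint stud between -0.16 and 0.16 rad and z of cover_grip in the frame of box_seat below 0.0286 m and horizontal distance between cover_grip and box_seat below 0.005 m and angle between the z axis of cover_grip and the z axis of box_seat, either way round below 0.03 rad and y of stud_wing in the frame of cover_grip below -0.06 m and contact force between the fingers and cover above 3 N); the arm keeps its last pose, push and grip.
It fails at once if another thing is pushed by more than 25 mm or knocked over (distance of any of beaker, vial, marker, wash_bottle from where it was at the start of the episode above 0.025 m or angle between any of beaker, vial, wash_bottle's own z axis and vertical above 0.5 rad).
It fails at once if the stored cup is tipped over (angle between cup_stored_mid's own z axis and vertical above 0.5 rad).
It also fails if it takes over 64 s, if anything falls off the work surface, if the arm or the gripper's body presses on something with over 40 N, if the wrist force passes 120 N, or if a joint passes its speed limit or range.

ROBOT

A 6-joint arm with a two-finger parallel gripper is mounted at the origin on a cart in front of the work surface, level with it; the furniture and walls round the work are solid. World frame = base frame: x ahead of the robot, y to its left, z up, the work surface at z = 0. Lengths are in mm, angles in rad, forces in N, time in s.
With the tool pointing down it reaches from about 350 to 975 mm from the base axis. Payload 7.1 kg.
Tool frame: the origin (TCP) lies at the very end of the fingers, on their centre line; the grasp point (between the pads) lies 19 mm behind it (ctrl.grasp_offset is the distance from the TCP to the grasp point, in mm); z points along the fingers, y is the line along which they close (so a half turn about z gives the same grasp; the last joint's range is limited). The gripper opens to 88 mm and grips with 3 to 60 N. Pads are 20 mm wide; open, the fingers measure 115 mm over their backs; the gripper's body (75 mm by 178 mm) begins 61 mm behind the grasp point.
Start: joints at [-1.146, 0.423, 1.63, -0, 1.089, -0.019], TCP at [268.373, -564.429, 222.675] pointing down, gripper open.
Joint ranges: [-3, 3], [-0.9, 2.11], [0.09, 2.58], [-1.31, 4.45], [0.11, 2.69], [-2.54, 2.54]. Speed limits (rad/s): [2.39, 2.39, 3.01, 3.14, 3.14, 3.14].

INTERFACE

Orientations are given as a rotation vector (axis times angle).
In Python, from workcell import ctrl, viewer, ticket, models gives the robot as it stands.
- The arm moves only by the tool play_rows, never from a script. Its arguments are lists of equal length, an entry for each row: "dp": the shift along the world's x, y, z in mm, a list of three; "yaw": the turn about the world's z in degrees. In form: {"dp": [[tx, ty, tz], ...], "yaw": [yaw, ...]}. A call has 1 to 8 rows; each row shifts and turns the commanded pose from where the row before left it; what a row does not reach is not made up. A row lasts 1/12 s, in which the tool goes at most 41.7 mm and 7.16 degrees, less where a joint would pass 70% of its speed; a pose out of reach is approached as far as the arm can. A call is refused whole if a number of a shift passes 41.7 or a number of a turn 7.16, either way. A call with a gripper value outside its range is refused whole. "gripper" is the closure, from 0 (fully open) to 1 (shut), set as the call begins (left out, the last holds). The fingers move at their own pace and stop on an object; the grip force is fixed at half the most. Time passes only in rows, so rows that do not move let the fingers close. It gives the time, the measured TCP pose, the force, the opening and the grip force at its end, in the units of the state.
- ctrl.get_obs(): the state, without advancing time (a new reading comes with each control period).
- viewer.get_image(name): name is "scene" or "top" or "wrist"; returns a dict with "pixels" (400x640x3 uint8, red, green, blue), "range_z" (400x640 float32, mm along the optical axis (not along the pixel's ray), 0 where there is no reading), "fx", "fy", "cx", "cy" (pixels), "T" (4x4, takes a point from camera to world coordinates); the wrist camera has in their place "hand_eye" (4x4, takes a point from camera to tool coordinates, whose origin is the TCP and whose axes are the flange's). Camera axes: x right, y up, looking along -z (the intrinsics and any distortion apply to the point x, -y, -z); pixel columns grow to the right and rows downward; lengths in mm; the calibration is good to about 2 mm. A picture is of the moment at which its call begins: read the wrist's pose just before it.
- ticket.close_job(): hands the job in; it is judged then, once.
Trained networks look in a picture, given as the dict that the camera call returned (one of the last four; its "shot" number tells which), for a name from the list of things; names that differ only in an ending like _2 or _b are one class to them, and where a whole thing is asked for, a point or a joint stands for the part that bears it (a point fixed in the world has none). Each returns a list of dicts, best first, with "conf" (0 to 1); they miss things now and then, are a little off and sometimes report something else, mostly with a low value. They report only what shows in the picture. A call takes as long as a camera call.
- models.look_for(picture, name): "bbox" ([centre column, centre row, width, height] in pixels, round what is visible of it).
- models.landmark_of(picture, name): "location" ([column, row] in pixels: a listed point, or the origin of a listed thing).
The state is a dict: "t": time; "qpos": joint angles; "qvel": joint speeds; "joint_torque": joint torques, N m; "ee_pos": TCP position; "orientation": TCP orientation; "ft_force": force on the tool from outside, world axes, zero at the start; "moment": the same for the moment, N m; "width": finger opening in mm; "grasp_force": force on a finger pad.
Only numpy, scipy, OpenCV 4.12 (cv2) and the standard library are available. Lean on these libraries where they do the work, as an engineer would, in place of code of your own. Each camera call takes 0.05 s, during which the arm holds its last target. There are 200 camera calls.

## Working session

There is one attempt and no reset: what is moved stays moved. The work goes in short steps, Python scripts to look and compute and a tool call to move; the robot and the scene stay as the last step left them, time stands still between calls to the robot, and variables do not carry over. Pictures are saved under pics/ and viewed, at most 10 in all, crops included, and the job is handed in when it is done.

Besides the shell and the picture viewer there is one more tool, called after ">>>" in YAML: its name, and indented under it one key for each argument. play_rows: Moves the arm, as the interface text tells. Its arguments: {"type":"object","properties":{"dp":{"type":"array"},"yaw":{"type":"array"},"gripper":{"type":"number"}},"required":["dp","yaw"]}

```bash
mkdir -p pics; ls; cat > h.py <<'E'
import numpy as np, cv2
from scipy.spatial.transform import Rotation as R
from workcell import ctrl, viewer, ticket, models
def cam(name):
    o=ctrl.get_obs(); p=viewer.get_image(name)
    if name=="wrist":
        T=np.eye(4); T[:3,:3]=R.from_rotvec(o["orientation"]).as_matrix(); T[:3,3]=o["ee_pos"]
        p["W"]=T@np.array(p["hand_eye"])
    else: p["W"]=np.array(p["T"])
    return p
def ray(p,u,v):
    d=np.array([(u-p["cx"])/p["fx"],-(v-p["cy"])/p["fy"],-1.0])
    return p["W"][:3,3],p["W"][:3,:3]@d
def at_z(p,u,v,z):
    o,d=ray(p,u,v); return o+d*(z-o[2])/d[2]
def at_depth(p,u,v):
    o,d=ray(p,u,v); return o+d*p["range_z"][int(round(v)),int(round(u))]
def cloud(p):
    v,u=np.mgrid[0:400,0:640]; d=np.stack([(u-p["cx"])/p["fx"],-(v-p["cy"])/p["fy"],-np.ones_like(u,float)],-1)
    return p["W"][:3,3]+(d*p["range_z"][...,None])@p["W"][:3,:3].T
def save(p,n): cv2.imwrite(f"pics/{n}.png",p["pixels"][...,::-1])
E
python3 - <<'E'
from h import *
np.set_printoptions(precision=1,suppress=True)
Z=dict(box_seat=76,pin_foot=76,stud_wing=91,cover_grip=27,cover_slot=5,cup_out_mid=18,cup_stored_mid=28,beaker=0,vial=0,marker=0,wash_bottle=0,instrument_corner=0)
for c in("top","scene"):
    p=cam(c); save(p,c+"0"); print(c,[k for k in p],p["fx"],p["W"][:3,3])
    for n,z in Z.items():
        r=models.landmark_of(p,n)[:2]
        for q in r: print(n,round(q["conf"],2),np.array(q["location"]),at_z(p,*q["location"],z))
o=ctrl.get_obs();print(o)
E
```

```text
pics
top ['pixels', 'range_z', 'fx', 'fy', 'cx', 'cy', 'T', 'shot', 'W'] 492.03394790306623 [ 247.   -92.6 1452.2]
box_seat 0.89 [234.2 229. ] [440.8 164.5  76. ]
box_seat 0.47 [209.3 230.4] [437.3 234.9  76. ]
pin_foot 0.86 [209.  233.3] [429.1 235.4  76. ]
pin_foot 0.52 [213.2 194. ] [542.4 227.5  76. ]
stud_wing 0.39 [260.9 227.8] [441.5  87.   91. ]
cover_grip 0.63 [431.4 221.4] [ 465.7 -403.2   27. ]
cover_slot 0.8 [452.2 212.1] [ 496.6 -471.1    5. ]
cup_out_mid 0.58 [319.8 234.5] [430.8 -76.7  18. ]
cup_stored_mid 0.51 [237.3 231.7] [439.5 164.2  28. ]
cup_stored_mid 0.19 [259.6 226.7] [453.8  99.2  28. ]
beaker 0.47 [382.3 244.5] [ 402. -261.    0.]
vial 0.49 [290. 260.] [358.2  11.7   0. ]
vial 0.26 [256.2 227.5] [455.5 113.1   0. ]
marker 0.56 [336.8 257.1] [ 365.8 -126.1    0. ]
marker 0.52 [385.  243.5] [ 404.9 -269.1    0. ]
wash_bottle 0.92 [223.9 159.3] [667.2 216.1   0. ]
instrument_corner 0.68 [213.8 193.1] [561.5 243.4   0. ]
instrument_corner 0.67 [293.2 255. ] [372.8   2.3   0. ]
scene ['pixels', 'range_z', 'fx', 'fy', 'cx', 'cy', 'T', 'shot', 'W'] 430.28394717506
[... 367 characters left out ...]
.5  28. ]
vial 0.48 [318.4 264. ] [370.6   3.3   0. ]
marker 0.62 [206.1 214.2] [673.6 220.    0. ]
marker 0.33 [249.1 259.1] [464.6 160.6   0. ]
wash_bottle 0.76 [207.2 214.2] [672.2 217.1   0. ]
instrument_corner 0.28 [438.6 179.4] [ 501.3 -477.9    0. ]
instrument_corner 0.26 [430.3 186.3] [ 486.6 -435.4    0. ]
{'t': 1.3, 'qpos': array([-1.1,  0.4,  1.6, -0. ,  1.1, -0. ]), 'qvel': array([-0.,  0.,  0.,  0., -0.,  0.]), 'joint_torque': array([  0. , -54.5, -27.4,   0.1,   0. ,  -0. ]), 'ee_pos': array([ 268.4, -564.4,  222.7]), 'orientation': array([-3.1, -0.7,  0. ]), 'ft_force': array([ 0.2,  0.1, -1.7]), 'moment': array([-0., -0., -0.]), 'grasp_force': 0.0, 'width': 87.63317918388368}
```

```bash
python3 - <<'E'
import cv2
a=cv2.imread("pics/top0.png")[140:300,180:480]
cv2.imwrite("pics/top0c.png",cv2.resize(a,(800,427),interpolation=cv2.INTER_CUBIC))
from h import *
np.set_printoptions(precision=2,suppress=True)
o=ctrl.get_obs();print(R.from_rotvec(o["orientation"]).as_matrix(), o["ee_pos"])
E
```

```text
[[ 0.9   0.43 -0.  ]
 [ 0.43 -0.9   0.  ]
 [-0.   -0.   -1.  ]] [ 268.35 -564.4   222.66]
```

View pics/top0c.png

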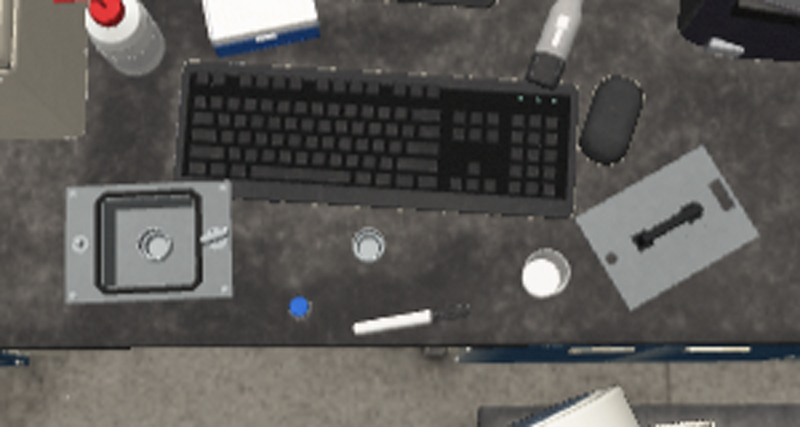

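View pics/scene0.png

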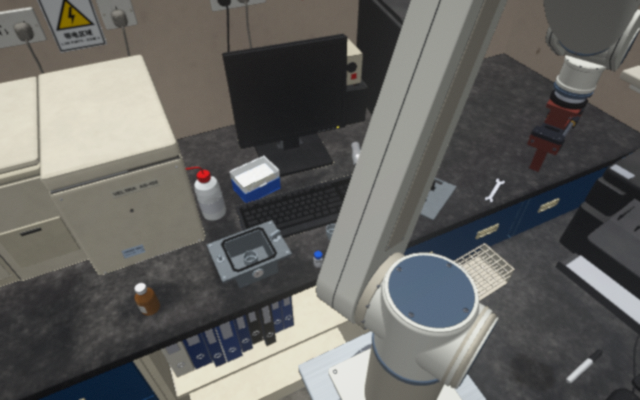

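The top view shows the box at about (150,242) in the crop. The stud wing is at (215,238), turned about 68° clockwise. The loose cup is at (367,245), the vial at (300,306), the beaker at (545,273), and the cover at (665,228) is yawed about 30°. I'm moving above the cup.

>>> play_rows:
  dp:
    - [10,30,0]
    - [10,30,0]
    - [10,30,0]
    - [10,30,0]
    - [10,30,0]
    - [10,30,0]
    - [10,30,0]
    - [10,30,0]
  yaw: [4,4,4,4,4,4,4,4]

```text
t: 1.97
ee_pos: [348.6, -323.1, 222.8]
orientation: [2.753, 1.513, 0.0]
ft_force: [-0.4, 0.0, 0.5]
width: 88.1
grasp_force: 0.0
```

>>> play_rows:
  dp:
    - [10,30,0]
    - [10,30,0]
    - [10,30,0]
    - [10,30,0]
    - [10,30,0]
    - [10,30,0]
    - [10,30,0]
    - [0,0,0]
  yaw: [4,4,4,4,4,4,4,4]

```text
t: 2.63
ee_pos: [419.5, -110.7, 223.0]
orientation: [2.225, 2.218, 0.002]
ft_force: [0.8, -0.2, -0.5]
width: 87.9
grasp_force: 0.0
```

```bash
python3 - <<'E'
from h import *
np.set_printoptions(precision=1,suppress=True)
p=cam("wrist"); save(p,"w1"); o=ctrl.get_obs(); print(o["ee_pos"],o["t"],p["W"])
for n,z in dict(cup_out_mid=18,vial=0).items():
    for q in models.landmark_of(p,n)[:2]: print(n,round(q["conf"],2),np.array(q["location"]),at_z(p,*q["location"],z))
P=cloud(p); m=(p["range_z"]>0)&(P[...,2]>28)&(P[...,2]<45)&(abs(P[...,0]-438)<60)&(abs(P[...,1]+75)<60)
from collections import Counter
Q=P[m]; print(len(Q),np.min(Q,0),np.max(Q,0)); 
c,r=cv2.minEnclosingCircle(Q[:,:2].astype(np.float32)); print(c,r)
E
```

```text
[ 419.1 -112.2  222.9] 2.6833 [[  1.    0.   -0.  419.7]
 [ -0.    1.    0.3 -31.2]
 [  0.   -0.3   1.  384.2]
 [  0.    0.    0.    1. ]]
cup_out_mid 0.55 [332.8 152.8] [438.  -76.6  18. ]
vial 0.58 [277.1  87.3] [367.7   3.5   0. ]
172 [420.2 -88.4  28.1] [454.5 -53.4  36.8]
(437.0802001953125, -71.02398681640625) 17.92565155029297
```

View pics/w1.png

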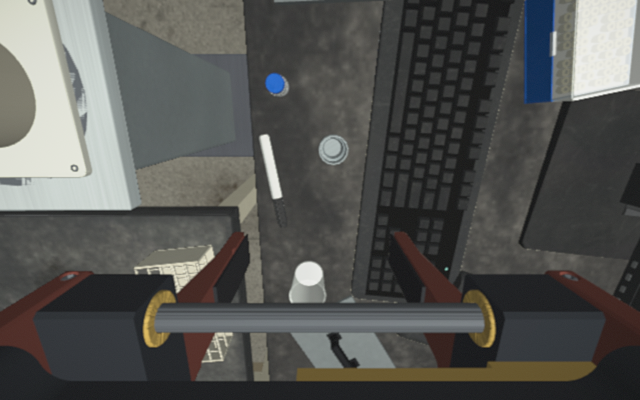

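The wrist view shows the cup at (333,150), with the keyboard edge close by at column 375. I'll grip diagonally at 60° with the fingers partly open.

>>> play_rows:
  dp:
    - [5,10,0]
    - [5,10,0]
    - [5,10,-10]
    - [3,8,-20]
    - [0,3,-20]
    - [0,0,-20]
    - [0,0,-20]
    - [0,0,-20]
  yaw: [7,7,7,7,7,7,7,7]
  gripper: 0.4

```text
t: 3.45
ee_pos: [436.4, -74.5, 111.9]
orientation: [0.93, 3.0, -0.0]
ft_force: [1.3, 0.5, 0.1]
width: 52.4
grasp_force: 0.0
```

>>> play_rows:
  dp:
    - [0,0,0]
    - [0,0,0]
    - [0,0,0]
    - [0,0,0]
  yaw: [0,0,0,0]

```text
t: 3.78
ee_pos: [437.2, -74.0, 113.8]
orientation: [0.939, 2.996, 0.0]
ft_force: [0.2, -0.7, 0.3]
width: 53.0
grasp_force: 0.0
```

```bash
python3 - <<'E'
from h import *
np.set_printoptions(precision=1,suppress=True)
p=cam("wrist"); o=ctrl.get_obs(); print(o["ee_pos"],o["t"],o["width"],R.from_rotvec(o["orientation"]).as_matrix())
for q in models.landmark_of(p,"cup_out_mid")[:2]: print(round(q["conf"],2),np.array(q["location"]),at_z(p,*q["location"],18))
P=cloud(p); m=(p["range_z"]>0)&(P[...,2]>32)&(P[...,2]<40)&(np.hypot(P[...,0]-437,P[...,1]+71)<24)
Q=P[m]; print(len(Q),cv2.minEnclosingCircle(Q[:,:2].astype(np.float32)))
E
```

```text
[437.2 -73.9 113.8] 3.8333 52.39177303966806 [[-0.8  0.6  0. ]
 [ 0.6  0.8 -0. ]
 [-0.   0.  -1. ]]
0.73 [320.5 205.2] [440.1 -73.8  18. ]
296 ((437.28546142578125, -70.90348052978516), 17.950931549072266)
```

>>> play_rows:
  dp:
    - [0,3,-16]
    - [0,0,-20]
    - [0,0,-20]
    - [0,0,-20]
    - [0,0,-14]
    - [0,0,-6]
    - [0,0,0]
    - [0,0,0]
  yaw: [0,0,0,0,0,0,0,0]

```text
t: 4.55
ee_pos: [436.7, -70.5, 17.2]
orientation: [0.934, 2.999, 0.0]
ft_force: [0.1, 0.0, 0.9]
width: 52.8
grasp_force: 0.0
```

>>> play_rows:
  dp:
    - [0,0,0]
    - [0,0,0]
    - [0,0,0]
    - [0,0,0]
    - [0,0,0]
    - [0,0,0]
  yaw: [0,0,0,0,0,0]
  gripper: 1

```text
t: 5.05
ee_pos: [437.0, -70.6, 17.5]
orientation: [0.933, 2.998, 0.0]
ft_force: [-0.7, 1.0, 6.6]
width: 36.0
grasp_force: 30.0
```

>>> play_rows:
  dp:
    - [0,0,10]
    - [0,0,25]
    - [0,0,35]
    - [0,0,35]
    - [0,20,35]
    - [0,30,30]
    - [0,30,10]
    - [0,30,0]
  yaw: [0,0,0,-7,-7,-7,-7,-7]

```text
t: 5.72
ee_pos: [438.1, 36.8, 198.8]
orientation: [1.781, 2.582, 0.007]
ft_force: [1.2, -0.4, -0.1]
width: 36.1
grasp_force: 30.0
```

>>> play_rows:
  dp:
    - [0,25,0]
    - [0,20,0]
    - [0,10,0]
    - [0,0,0]
    - [0,0,0]
    - [0,0,0]
    - [0,0,0]
  yaw: [-7,-7,-6,0,0,0,0]

```text
t: 6.3
ee_pos: [436.4, 90.0, 194.9]
orientation: [2.197, 2.246, -0.0]
ft_force: [0.3, -0.3, 0.0]
width: 36.2
grasp_force: 30.0
```

```bash
cat > box.py <<'E'
from h import *
import sys
np.set_printoptions(precision=1,suppress=True)
p=cam("wrist"); save(p,sys.argv[1]); o=ctrl.get_obs(); print(o["ee_pos"],o["t"],o["width"]); Rm=R.from_rotvec(o["orientation"]).as_matrix(); print(np.degrees(np.arctan2(Rm[1,1],Rm[0,1])))
for n,z in dict(cup_stored_mid=28,box_seat=76,pin_foot=76,stud_wing=91).items():
    for q in models.landmark_of(p,n)[:1]: print(n,round(q["conf"],2),np.array(q["location"]),at_z(p,*q["location"],z))
np.save("P.npy",cloud(p)); P=cloud(p); ok=p["range_z"]>0
X=P[...,0];Y=P[...,1];Zz=P[...,2]
m=ok&(Zz>40)&(Zz<52)&(np.hypot(X-438,Y-166)<32); Q=P[m]; print("cup",len(Q),cv2.minEnclosingCircle(Q[:,:2].astype(np.float32)) if len(Q) else 0)
m=ok&(Zz>72)&(Zz<81)&(abs(X-436)<85)&(abs(Y-162)<105)
Q=P[m]; print("flange",len(Q),np.median(Q[:,2]),cv2.minAreaRect(Q[:,:2].astype(np.float32)))
m=ok&(Zz>92)&(Zz<104)&(np.hypot(X-443,Y-87)<26); Q=P[m]; print("wing",len(Q))
if len(Q): print(Q.mean(0),cv2.minAreaRect(Q[:,:2].astype(np.float32)))
m=ok&(Zz>84)&(Zz<95)&(np.hypot(X-431,Y-235)<15); Q=P[m]; print("pin",len(Q))
if len(Q): print(Q.mean(0),Q.min(0),Q.max(0))
E
python3 box.py w2
```

```text
[436.4  90.  194.9] 6.35 35.95345354396194
1.2279336072713751
box_seat 0.57 [322.7 127.9] [438.8 158.4  76. ]
pin_foot 0.77 [318.4  36.2] [432.9 236.2  76. ]
stud_wing 0.51 [318.3 200. ] [436.   90.8  91. ]
cup 196 ((438.6139221191406, 161.2620391845703), 17.83274269104004)
flange 14846 75.49536109949136 ((436.8791198730469, 161.61627197265625), (124.54440307617188, 176.54539489746094), 1.8749479055404663)
wing 284
[439.1  91.4  97.7] ((439.37347412109375, 90.27777099609375), (8.921334266662598, 29.31495475769043), 21.128328323364258)
pin 91
[434.5 232.7  89.3] [431.  229.2  84.2] [437.8 236.9  92.2]
```

View pics/w2.png

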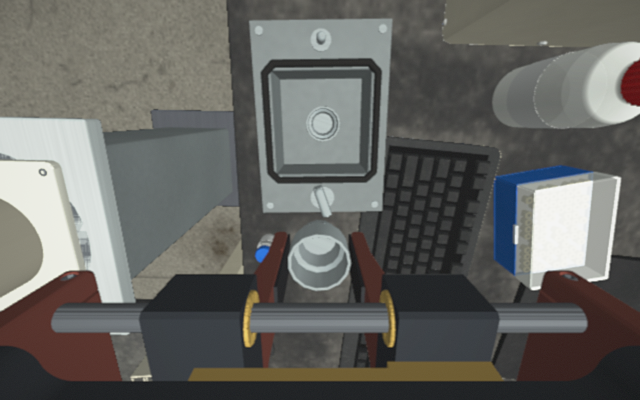

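The wrist view shows the box mouth with the stored cup at (322,123), the wing at (320,200) and the pin at (318,37). The held cup is upright at (319,262). The depth fits agree, so I'm moving over the stored cup.

>>> play_rows:
  dp:
    - [2,20,0]
    - [0,30,0]
    - [0,21,0]
    - [0,0,-15]
    - [0,0,-30]
    - [0,0,-30]
    - [0,0,-25]
    - [0,0,-10]
  yaw: [0,0,0,0,0,0,0,0]

```text
t: 7.22
ee_pos: [436.8, 161.0, 82.1]
orientation: [-2.196, -2.243, 0.006]
ft_force: [-0.6, -0.5, 0.2]
width: 35.7
grasp_force: 30.0
```

>>> play_rows:
  dp:
    - [0,0,0]
    - [0,0,0]
  yaw: [0,0]

```text
t: 7.38
ee_pos: [438.7, 161.6, 85.0]
orientation: [-2.198, -2.244, 0.001]
ft_force: [0.4, 0.3, 0.1]
width: 36.3
grasp_force: 30.0
```

>>> play_rows:
  dp:
    - [0,0,-10]
    - [0,0,-10]
    - [0,0,-5]
    - [0,0,-5]
    - [0,0,-4]
    - [0,0,-2]
    - [0,0,0]
    - [0,0,0]
  yaw: [0,0,0,0,0,0,0,0]

```text
t: 8.05
ee_pos: [438.5, 161.8, 48.8]
orientation: [-2.198, -2.245, 0.0]
ft_force: [-0.3, 0.2, 0.8]
width: 36.2
grasp_force: 30.0
```

>>> play_rows:
  dp:
    - [0,0,-1]
    - [0,0,0]
  yaw: [0,0]

```text
t: 8.22
ee_pos: [438.6, 161.8, 47.9]
orientation: [2.198, 2.244, 0.0]
ft_force: [-0.1, -0.0, 0.0]
width: 36.6
grasp_force: 30.0
```

>>> play_rows:
  dp:
    - [0,0,0]
    - [0,0,0]
    - [0,0,0]
    - [0,0,0]
  yaw: [0,0,0,0]
  gripper: 0.47

```text
t: 8.55
ee_pos: [438.6, 161.8, 47.9]
orientation: [2.198, 2.244, 0.0]
ft_force: [0.1, 0.2, -0.4]
width: 46.3
grasp_force: 0.0
```

>>> play_rows:
  dp:
    - [0,0,10]
    - [0,0,20]
    - [0,0,30]
    - [0,-25,30]
    - [0,-25,30]
    - [0,-22,20]
    - [0,0,0]
    - [0,0,0]
  yaw: [0,0,0,0,0,0,0,0]

```text
t: 9.22
ee_pos: [439.3, 89.3, 189.4]
orientation: [2.199, 2.241, 0.005]
ft_force: [0.1, -0.1, -1.1]
width: 46.6
grasp_force: 0.0
```

```bash
sed -i 's/(Zz>40)&(Zz<52)/(Zz>60)\&(Zz<70)/' box.py; python3 box.py w3
```

```text
[438.5  89.7 188.3] 9.2667 46.46736574410576
1.1195758795298467
box_seat 0.79 [319.7 127.1] [439.4 158.7  76. ]
pin_foot 0.58 [314.8  36.5] [433.7 234.1  76. ]
stud_wing 0.62 [319.  201.1] [439.9  90.7  91. ]
cup 233 ((438.4808044433594, 161.425048828125), 17.801105499267578)
flange 15502 75.45256711854555 ((437.0313720703125, 161.71774291992188), (124.51701354980469, 176.80593872070312), 1.9779629707336426)
wing 294
[439.3  91.2  97.7] ((439.4282531738281, 89.88548278808594), (8.974940299987793, 29.933061599731445), 19.891366958618164)
pin 94
[434.6 232.8  89.4] [430.7 229.3  84.9] [438.2 237.3  92. ]
```

View pics/w3.png

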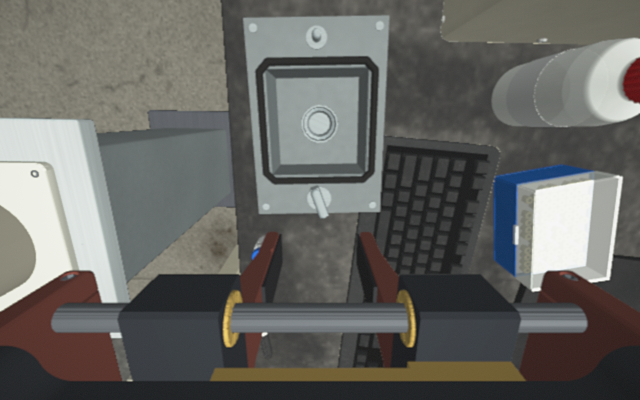

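The nested cup sits upright at (319,124) in the wrist view, with its rim at about z 66. Next I'll grip the wing.

>>> play_rows:
  dp:
    - [1,0,0]
    - [0,0,-10]
    - [0,0,-20]
    - [0,0,-25]
    - [0,0,-25]
    - [0,0,-16]
    - [0,0,-6]
    - [0,0,0]
  yaw: [6,7,6,0,0,0,0,0]

```text
t: 10.13
ee_pos: [438.0, 90.0, 83.9]
orientation: [-1.795, -2.575, 0.005]
ft_force: [-0.2, 0.7, 0.1]
width: 46.7
grasp_force: 0.0
```

>>> play_rows:
  dp:
    - [0,0,0]
    - [0,0,0]
    - [0,0,0]
    - [0,0,0]
    - [0,0,0]
    - [0,0,0]
    - [0,0,0]
    - [0,0,0]
  yaw: [0,0,0,0,0,0,0,0]
  gripper: 1

```text
t: 10.8
ee_pos: [439.6, 89.7, 86.3]
orientation: [1.797, 2.576, 0.0]
ft_force: [-2.2, -0.1, 6.1]
width: 8.7
grasp_force: 30.0
```

>>> play_rows:
  dp:
    - [0,0,0]
    - [0,0,0]
    - [0,0,0]
    - [0,0,0]
    - [0,0,0]
    - [0,0,0]
    - [0,0,0]
    - [0,0,0]
  yaw: [7,7,7,7,7,7,7,7]

```text
t: 11.47
ee_pos: [439.7, 89.8, 86.3]
orientation: [0.368, 3.12, 0.0]
ft_force: [-0.8, 0.3, 5.6]
width: 8.8
grasp_force: 30.0
```

>>> play_rows:
  dp:
    - [0,0,0]
    - [0,0,0]
    - [0,0,0]
    - [0,0,0]
    - [0,0,0]
    - [0,0,0]
  yaw: [7,7,1.8,0,0,0]

```text
t: 11.97
ee_pos: [439.7, 89.8, 86.3]
orientation: [-0.055, 3.141, 0.0]
ft_force: [-2.1, 0.1, 5.5]
width: 8.8
grasp_force: 30.0
```

>>> play_rows:
  dp:
    - [0,0,0]
    - [0,0,0]
    - [0,0,0]
    - [0,0,10]
    - [0,0,25]
    - [0,0,35]
    - [0,0,30]
    - [0,0,15]
  yaw: [0,0,0,0,0,0,0,-7]
  gripper: 0.5

```text
t: 12.63
ee_pos: [440.9, 90.0, 204.7]
orientation: [0.136, 3.134, 0.001]
ft_force: [0.5, -0.6, 1.3]
width: 44.0
grasp_force: 0.0
```

>>> play_rows:
  dp:
    - [0,0,0]
    - [0,0,0]
    - [5,-5,0]
    - [10,-5,0]
    - [5,-5,0]
    - [5,-5,0]
    - [5,-5,0]
    - [0,0,0]
  yaw: [-7,-7,-7,-7,-7,-7,-7,-7]

```text
t: 13.3
ee_pos: [470.3, 64.2, 201.5]
orientation: [1.603, 2.701, 0.001]
ft_force: [-0.5, -0.5, -1.2]
width: 43.9
grasp_force: 0.0
```

```bash
python3 box.py w4
```

```text
[469.9  64.4 201.5] 13.35 43.9590809795043
28.191996268415124
pin_foot 0.58 [374.7  11. ] [433.5 234.7  76. ]
stud_wing 0.63 [303.4 161.9] [439.9  89.6  91. ]
cup 246 ((438.5047302246094, 161.066162109375), 17.868425369262695)
flange 13547 75.52672729474307 ((437.04547119140625, 161.5835418701172), (124.50267028808594, 176.60255432128906), 1.9962552785873413)
wing 305
[439.4  90.2  97.7] ((439.62579345703125, 89.70098876953125), (29.713926315307617, 8.697664260864258), 1.8766818046569824)
pin 94
[434.6 232.3  89.2] [431.  229.1  84.1] [438.5 236.7  92. ]
```

>>> play_rows:
  dp:
    - [1,-30,0]
    - [1,-40,0]
    - [2,-40,0]
    - [2,-40,0]
    - [2,-40,0]
    - [2,-40,0]
    - [2,-40,0]
    - [2,-40,0]
  yaw: [0,0,0,0,0,0,0,0]

```text
t: 14.22
ee_pos: [483.1, -247.0, 201.1]
orientation: [1.59, 2.709, 0.0]
ft_force: [0.3, -0.0, 0.6]
width: 44.0
grasp_force: 0.0
```

>>> play_rows:
  dp:
    - [2,-40,0]
    - [2,-40,0]
    - [2,-40,0]
    - [0,-40,0]
    - [0,-30,0]
    - [0,-10,0]
    - [0,0,0]
    - [0,0,0]
  yaw: [0,0,0,0,0,0,0,0]

```text
t: 14.88
ee_pos: [489.2, -444.4, 200.4]
orientation: [-1.593, -2.706, -0.001]
ft_force: [0.4, 0.5, -0.6]
width: 43.6
grasp_force: 0.0
```

```bash
cat > cov.py <<'E'
from h import *
import sys
np.set_printoptions(precision=1,suppress=True)
p=cam("wrist"); save(p,sys.argv[1]); z0=float(sys.argv[2]); o=ctrl.get_obs(); print(o["ee_pos"],o["t"],o["width"]); Rm=R.from_rotvec(o["orientation"]).as_matrix(); print(np.degrees(np.arctan2(Rm[1,1],Rm[0,1])))
for n,z in dict(cover_grip=27,cover_slot=5).items():
    for q in models.landmark_of(p,n)[:1]: print(n,round(q["conf"],2),np.array(q["location"]),at_z(p,*q["location"],z+z0))
P=cloud(p); ok=p["range_z"]>0; X,Y,Zz=P[...,0],P[...,1],P[...,2]-z0
near=ok&(np.hypot(X-464,Y+404)<130)
for n,a,b in(("bar",29,40),("plate",2.5,9)):
    m=near&(Zz>a)&(Zz<b)
    k,l,st,ce=cv2.connectedComponentsWithStats(m.astype(np.uint8)); i=1+np.argmax(st[1:,4]); Q=P[l==i]
    print(n,len(Q),np.median(Q[:,2]),cv2.minAreaRect(Q[:,:2].astype(np.float32)))
E
python3 cov.py w5 0
```

```text
[ 489.3 -443.6  200.5] 14.9333 44.19576381413021
29.078537514194494
cover_grip 0.97 [311.8 141.3] [ 457.3 -403.4   27. ]
cover_slot 0.66 [315.4 197.2] [ 496.2 -466.     5. ]
bar 1232 32.04849325649823 ((562.58837890625, -350.30712890625), (35.21906661987305, 65.28885650634766), 31.38616371154785)
plate 12041 4.224632147603074 ((458.82293701171875, -402.6706237792969), (118.21773529052734, 167.15478515625), 29.147350311279297)
```

View pics/w5.png

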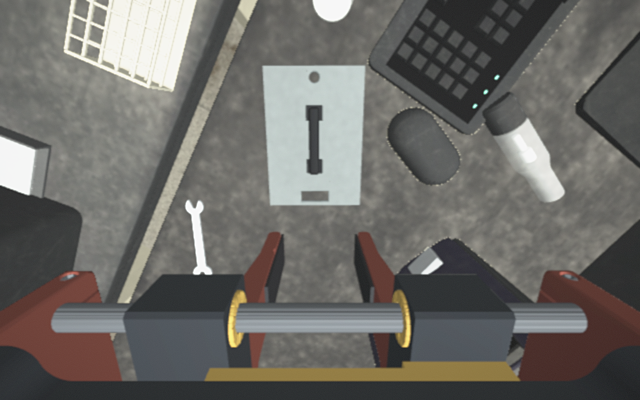

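The cover lies squarely in the tool's frame, with the handle at (314,140), the hole at (314,77) and the slot at (315,197). I'll descend onto the handle.

>>> play_rows:
  dp:
    - [-15,20,-10]
    - [-15,21,-30]
    - [-0.5,0,-35]
    - [0,0,-35]
    - [0,0,-30]
    - [0,0,-20]
    - [0,0,0]
    - [0,0,0]
  yaw: [0,0,0,0,0,0,0,0]

```text
t: 15.7
ee_pos: [458.8, -402.7, 40.4]
orientation: [-1.591, -2.706, -0.001]
ft_force: [-0.2, -0.6, 0.5]
width: 43.6
grasp_force: 0.0
```

```bash
sed -i 's/-464,Y+404)<130/-459,Y+403)<(45 if n=="bar" else 130)/; s/^near=/for n,a,b in(("bar",29,40),("plate",2.5,9)):\n    near=/; ' cov.py; python3 - <<'E'
s=open('cov.py').read().split('\n')
i=[k for k,l in enumerate(s) if l.startswith('for n,a,b')]; del s[i[1]]
open('cov.py','w').write('\n'.join(s))
E
python3 cov.py w6 0
```

```text
[ 459.7 -403.7   41.7] 15.75 43.82197467077705
29.0713841703868
cover_grip 0.8 [319.  236.5] [ 458.  -400.6   27. ]
cover_slot 0.62 [318.7 305.2] [ 492.  -462.2    5. ]
bar 1947 33.809496837214795 ((458.75347900390625, -401.9499206542969), (11.933760643005371, 75.29167175292969), 28.564546585083008)
plate 24667 4.180467614547695 ((454.8641357421875, -395.16473388671875), (118.47144317626953, 150.72238159179688), 29.13072967529297)
```

>>> play_rows:
  dp:
    - [-0.7,1.5,-13]
    - [0,0,-14]
    - [0,0,-6]
    - [0,0,0]
    - [0,0,0]
  yaw: [0,0,0,0,0]

```text
t: 16.27
ee_pos: [457.8, -402.4, 7.0]
orientation: [-1.594, -2.705, -0.0]
ft_force: [0.0, 0.5, -0.2]
width: 44.2
grasp_force: 0.0
```

>>> play_rows:
  dp:
    - [0,0,0]
    - [0,0,0]
    - [0,0,0]
    - [0,0,0]
    - [0,0,0]
    - [0,0,0]
    - [0,0,0]
    - [0,0,0]
  yaw: [0,0,0,0,0,0,0,0]
  gripper: 1

```text
t: 16.93
ee_pos: [458.5, -402.8, 8.0]
orientation: [1.594, 2.707, -0.0]
ft_force: [0.6, 0.1, 1.9]
width: 12.1
grasp_force: 30.0
```

>>> play_rows:
  dp:
    - [0,0,8]
    - [0,0,16]
    - [0,0,25]
    - [0,0,30]
    - [0,5,30]
    - [0,15,30]
    - [0,25,20]
    - [-1,30,5]
  yaw: [0,0,0,0,0,0,-1,-1]

```text
t: 17.6
ee_pos: [458.9, -329.2, 175.9]
orientation: [1.641, 2.671, -0.001]
ft_force: [1.5, 0.7, -1.9]
width: 11.8
grasp_force: 30.0
```

>>> play_rows:
  dp:
    - [-2,35,0]
    - [-2,35,0]
    - [-2,35,0]
    - [-2,35,0]
    - [-2,35,0]
    - [-2,35,0]
    - [-2,35,0]
    - [-2,35,0]
  yaw: [-2,-2,-2,-2,-2,-2,-2,-2]

```text
t: 18.27
ee_pos: [440.5, -46.2, 172.1]
orientation: [-2.001, -2.422, 0.0]
ft_force: [1.6, 0.4, -2.0]
width: 11.6
grasp_force: 30.0
```

>>> play_rows:
  dp:
    - [-2,35,0]
    - [-2,35,0]
    - [-1,35,0]
    - [0,30,0]
    - [0,20,0]
    - [0,10,0]
    - [0,0,0]
    - [0,0,0]
  yaw: [-2,-2,-2,-2,-1,0,0,0]

```text
t: 18.93
ee_pos: [436.0, 117.0, 171.8]
orientation: [2.18, 2.262, -0.001]
ft_force: [0.2, -1.0, -3.3]
width: 11.7
grasp_force: 30.0
```

```bash
cat > hold.py <<'E'
from h import *
import sys
np.set_printoptions(precision=2,suppress=True)
p=cam("wrist"); save(p,sys.argv[1]); o=ctrl.get_obs(); t=o["ee_pos"]; print(t,o["t"],o["width"]); Rm=R.from_rotvec(o["orientation"]).as_matrix(); print(np.degrees(np.arctan2(Rm[1,1],Rm[0,1])))
P=cloud(p); ok=p["range_z"]>0; D=P-t
m=ok&(D[...,2]>-8)&(D[...,2]<3)&(np.hypot(D[...,0],D[...,1])<115)
k,l,st,ce=cv2.connectedComponentsWithStats(m.astype(np.uint8)); i=1+np.argmax(st[1:,4]); Q=P[l==i]
c=np.linalg.lstsq(np.c_[Q[:,:2]-t[:2],np.ones(len(Q))],Q[:,2],rcond=None)[0]
print("plate",len(Q),"tilt",c[:2],"z rel TCP",c[2]-t[2],cv2.minAreaRect(Q[:,:2].astype(np.float32)),Q.min(0),Q.max(0))
E
python3 hold.py w7
```

```text
[436.03 116.47 171.78] 18.9833 11.728137499873514
2.0279075612629858
plate 28727 tilt [-0. -0.] z rel TCP -3.7055595557022514 ((434.7814025878906, 148.5342559814453), (118.85179901123047, 104.13126373291016), 2.1079936027526855) [373.69  94.97 164.03] [495.7  202.7  174.74]
```

View pics/w7.png

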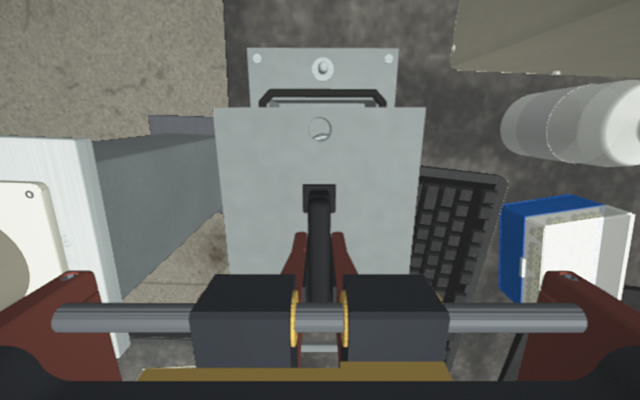

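The plate is level with the hole at (319,128), and the pin shows beyond it at (322,68). I'm moving over the box.

>>> play_rows:
  dp:
    - [1,15,0]
    - [0,20,0]
    - [0,10,-10]
    - [0,0,-20]
    - [0,0,-18]
    - [0,0,-6]
    - [0,0,0]
    - [0,0,0]
  yaw: [0,0,0,0,0,0,0,0]

```text
t: 19.65
ee_pos: [437.2, 161.5, 117.6]
orientation: [-2.183, -2.259, 0.002]
ft_force: [-0.2, -0.1, -1.7]
width: 11.8
grasp_force: 30.0
```

```bash
python3 hold.py w8; python3 -c "
import cv2
a=cv2.imread('pics/w8.png'); cv2.imwrite('pics/w8c.png',cv2.resize(a[60:260,180:460],(784,560),interpolation=cv2.INTER_CUBIC))"
```

```text
[437.73 161.83 118.16] 19.7 11.775665966378522
1.9568495806047346
plate 28759 tilt [-0. -0.] z rel TCP -4.299793300918154 ((436.1418762207031, 193.28590393066406), (119.05949401855469, 103.83634185791016), 1.9384229183197021) [375.17 139.92 110.19] [496.91 247.14 121.06]
```

View pics/w8c.png

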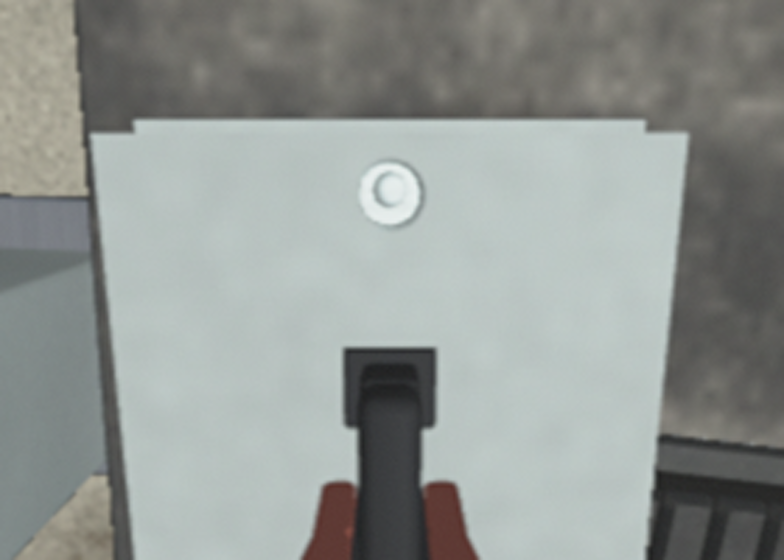

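The pin appears centred in the hole, with the pin at (392,188) and the hole at (391,193). I'll lower the cover carefully.

>>> play_rows:
  dp:
    - [-0.4,0,-5]
    - [0,0,-5]
    - [0,0,-5]
    - [0,0,-4]
    - [0,0,-3]
    - [0,0,0]
    - [0,0,0]
  yaw: [0,0,0,0,0,0,0]

```text
t: 20.28
ee_pos: [436.8, 162.2, 95.6]
orientation: [-2.182, -2.26, 0.001]
ft_force: [0.9, -0.5, -2.9]
width: 12.2
grasp_force: 30.0
```

>>> play_rows:
  dp:
    - [0,0,-3]
    - [0,0,-3]
    - [0,0,-2]
    - [0,0,0]
    - [0,0,0]
  yaw: [0,0,0,0,0]

```text
t: 20.7
ee_pos: [437.1, 162.3, 87.9]
orientation: [2.182, 2.26, 0.0]
ft_force: [0.3, -0.2, -0.4]
width: 11.5
grasp_force: 30.0
```

>>> play_rows:
  dp:
    - [0,0,-1]
    - [0,0,-1]
    - [0,0,-1]
    - [0,0,0]
    - [0,0,0]
    - [0,0,0]
  yaw: [0,0,0,0,0,0]

```text
t: 21.2
ee_pos: [437.1, 162.3, 85.1]
orientation: [2.182, 2.26, 0.001]
ft_force: [-1.9, -0.4, 5.4]
width: 12.0
grasp_force: 30.0
```

>>> play_rows:
  dp:
    - [0,0,-0.7]
    - [0,0,-0.7]
    - [0,0,-0.6]
    - [0,0,0]
    - [0,0,0]
    - [0,0,0]
  yaw: [0,0,0,0,0,0]

```text
t: 21.7
ee_pos: [437.1, 162.3, 84.0]
orientation: [2.182, 2.26, 0.001]
ft_force: [-5.3, -0.7, 17.7]
width: 11.9
grasp_force: 30.0
```

```bash
python3 hold.py w9; python3 - <<'E'
from h import *
p=cam("wrist"); P=cloud(p); o=ctrl.get_obs(); print(o["ft_force"],o["grasp_force"])
ok=p["range_z"]>0; X,Y,Z=P[...,0],P[...,1],P[...,2]
pl=ok&(abs(X-436)<50)&(Y>208)&(Y<222)&(Z>70)&(Z<90); print("plate z",np.median(Z[pl]))
fl=ok&(Z>70)&(Z<79)&(abs(X-437)<64)&(Y>225); print("flange z",fl.sum(),np.median(Z[fl]) if fl.any() else 0)
q=ok&(Z>85)&(Z<95)&(np.hypot(X-434.5,Y-233.6)<10); print("pin",q.sum(),P[q].mean(0),P[q].max(0))
E
python3 -c "
import cv2
a=cv2.imread('pics/w9.png'); cv2.imwrite('pics/w9c.png',cv2.resize(a[60:260,180:460],(784,560),interpolation=cv2.INTER_CUBIC))"
```

```text
[437.05 162.32  83.97] 21.75 11.474621837469993
1.9949909062524867
plate 28979 tilt [ 0. -0.] z rel TCP -3.6500459623770354 ((436.0149230957031, 195.15049743652344), (122.92847442626953, 106.11469268798828), 1.7951349020004272) [373.14 140.43  75.98] [499.07 249.06  86.94]
[-5.75962208 -1.01918953 19.03315325] 30.00213772058487
plate z 80.15683571390653
flange z 1971 75.4611659573176
pin 174 [434.57650834 233.81304061  89.78315584] [438.15261664 237.59338737  92.23990788]
```

View pics/w9c.png

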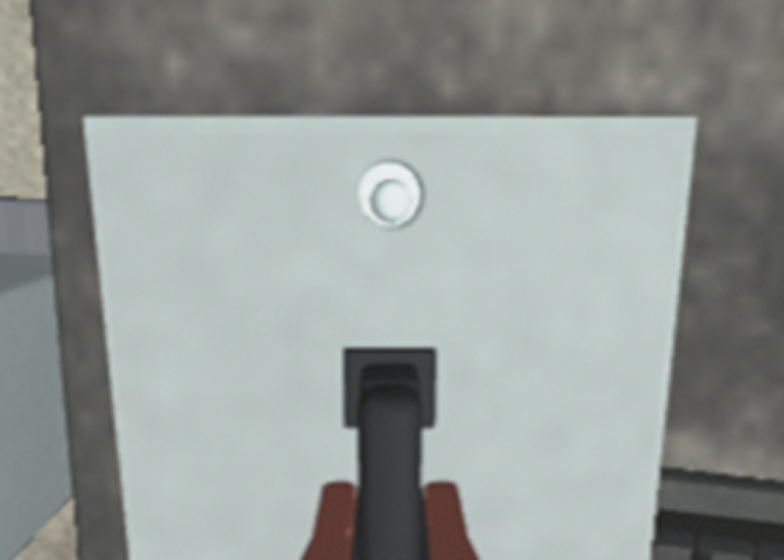

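The plate's top lies 4.7 mm above the flange, so the 5 mm cover is fully home. The pin stands in the hole at (391,198), and the fingers press with about 18 N.

```bash
python3 -c "
from workcell import ticket
print(ticket.close_job())"
```

```text
the job is handed in; nothing more can be done
None
```

I handed the job in: the cup is nested in the stored cup, the stud is lined up with the slot, and the cover is on the pin and stud, fully home and still held pressed with about 18 N; no verdict came back.

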